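# Press the carriage down and slide it home under the leaf spring

## Robot

A 6-joint arm with a two-finger parallel gripper is mounted at the origin on the work surface. World frame = base frame: x ahead of the robot, y to its left, z up, the work surface at z = 0. Lengths are in m, angles in rad, forces in N, time in s.
With the tool pointing down it reaches from about 0.35 to 0.85 m from the base axis. Payload 8.1 kg.
Tool frame: the origin (TCP) lies midway between the tips of the shut fingers; the grasp point (between the pads) lies 19 mm behind it; z points along the fingers, y is the line along which they close (so a half turn about z gives the same grasp; the last joint's range is limited). The gripper opens to 85 mm and grips with 20 to 120 N. Pads are 22 mm wide; open, the fingers measure 114 mm over their backs; the gripper's body (76 mm by 85 mm) begins 54 mm behind the grasp point. The pads swing forward as they close: fully open they stand 13 mm farther back than shut.
Start: joints at [1.194, 0.13, 1.488, -0, 1.523, -0.085], TCP at [0.173, 0.575, 0.231] pointing down, gripper open.
Joint ranges: [-2.96, 2.96], [-0.89, 2.26], [0.02, 2.5], [-1.34, 4.48], [0, 2.73], [-2.66, 2.66]. Speed limits (rad/s): [2.39, 2.39, 2.79, 3.14, 3.14, 3.14].

## Interface

Orientations are given as a unit quaternion [w, x, y, z].
In Python, from workcell import observe, optics, env gives the robot as it stands.
- The arm moves only by the tool play_rows, never from a script. Its argument "moves" is text: rows parted by semicolons, each of 7 numbers parted by spaces: the shift along the tool's x, y, z in m, then the turn, a rotation vector about the tool's x, y, z in rad, then the closure, from -1 (fully open) to 1 (shut), so that 0 is half open. In form: tx ty tz rx ry rz claw; .... A call has 1 to 12 rows; each row is the pose to reach, as a shift and turn from the pose commanded when the call began, along the tool's axes at that moment; what a row does not reach only later rows make up. A row lasts 1/10 s, in which the tool goes at most 50 mm and 8.59 degrees, less where a joint would pass 70% of its speed; a pose out of reach is approached as far as the arm can. A call with a gripper value outside its range is refused whole. The fingers move at their own pace and stop on an object; "squeeze" is the grip in N (left out, the last holds). Time passes only in rows, so rows that repeat a pose let the fingers close. It gives the time, the measured TCP pose, the force, the opening and the grip force at its end, in the units of the state.
- observe(): the state, without advancing time (a new reading comes with each control period).
- optics.capture(name): name is "scene" or "top" or "wrist"; returns (picture, depth): 480x640x3 uint8, red, green, blue; 480x640 float32, m along the optical axis (not along the pixel's ray), 0 where there is no reading.
- optics.camera_model(name): a dict with "vfov" (degrees; the focal length in pixels is half the picture's height over the tangent of half this angle, whatever the lens; pixels are square), "cx", "cy" (the principal point, pixels), "dist" ([k1, k2, p1, p2, k3] as OpenCV has them; the pictures are not rectified), "T" (4x4, takes a point from camera to world coordinates); the wrist camera has in their place "hand_eye" (4x4, takes a point from camera to tool coordinates, whose origin is the TCP and whose axes are the flange's). Camera axes: x right, y up, looking along -z (the intrinsics and any distortion apply to the point x, -y, -z); pixel columns grow to the right and rows downward; lengths in m; the calibration is good to about 2 mm. A picture is of the moment at which its call begins: read the wrist's pose just before it. camera_model takes no time and is no camera call.
- env.close_job(): hands the job in; it is judged then, once.
The state is a dict: "t": time; "joint_positions": joint angles; "dq": joint speeds; "joint_torque": joint torques, N m; "tool_pos": TCP position; "eef_rot": TCP orientation; "wrist_force": force on the tool from outside, world axes, zero at the start; "wrist_torque": the same for the moment, N m; "opening": finger opening in m; "grasp_force": force on a finger pad.
Only numpy, scipy, OpenCV 4.12 (cv2) and the standard library are available. Lean on these libraries where they do the work, as an engineer would, in place of code of your own. Each camera call takes 0.05 s, during which the arm holds its last target. There are 200 camera calls.

## Task

Load the dark wooden carriage into the binding jig: press down hard on its red thumb step with the fingertips so that the sprung plate beneath it sinks, and, still pressing, slide it forward under the brass lip and the copper leaf spring until its nose meets the two end stops and the sprung plate pops up again behind it. Do not pinch or lift the carriage, leave the spool, the jar and the wax block where they stand, and finish with the robot clear.

Things in the scene. Friction and masses are not known exactly. Their poses are not given: they have to be found in the camera images.
- jig: Light wooden binding jig fixed to the table, board 310 x 130 mm, x -150 to +160 mm. Origin at table height on the channel's centre line; x points along the channel, the way to slide; z up. Channel 63 mm wide between 13 mm rails (29 mm high, x -135 to +130). Aluminium sprung plate x -127 to -2 mm, top 24 mm high when up, 16 when down; beyond it a fixed floor 16 mm high.
- lip (a point): Middle of the underside of the fixed brass lip that crosses the channel at jig x 63 to 75 mm: underside 43 mm, top 55 mm above the table; its posts reach to jig y +-46 mm.
- stop (a point): Point midway between the two dark wooden end stops (40 mm high, 21 mm apart), in the plane of the faces that the nose meets: jig x = 120 mm, height 28 mm.
- plate (a joint): The sprung plate's travel, m: 0 up, 0.008 fully down, level with the fixed floor. About 3 N of pressing on the carriage starts it, about 13 N takes it fully down. The carriage's nose passes under the lip only when this is above about 0.006. It springs back to 0 once the carriage has slid off its front end.
- leaf (a joint): Copper leaf spring just past the lip, 30 mm wide, hinged at jig x 76 mm, height 51 mm, sloping forward and down to jig x 109 mm, rad: 0 at rest (tip 34 mm above the table), about 0.115 when lying on the carriage's nose. It then presses with about 4 N.
- carriage: Loose dark wooden carriage, 120 x 60 mm, 0.2 kg, on the sprung plate, underside 24 mm above the table. Origin at the centre of its underside; x forward (jig x). Front part, x -15 to +60 mm, is 24 mm high; rear part is a step 16 mm high, red on top. A 12 mm white ferrule sticks out 24 mm from the nose and passes between the stops. Home: origin at jig x 60 mm, height 16 mm.
- thumb_step (a point): Centre of the red step's top (45 mm along x, 60 mm wide), 37.5 mm behind the carriage's origin, 16 mm above its underside. 22.5 mm ahead of it an upright face, 8 mm high, across the carriage, lets a fingertip standing on the step push it forward.
- spool: Bystander: empty wooden spool, 38 mm across, 48 mm high, standing beside the jig; origin at the centre of its underside.
- jar: Bystander: amber jar, 48 mm across, 62 mm high, beside the jig; origin at the centre of its underside.
- beeswax: Bystander: yellow wax block, 50 x 34 x 22 mm, beside the jig; origin at the centre of its underside.
Things that resemble listed ones, but are neither listed nor needed, are in the scene too. There is more than one size of the carriage; the job needs the middle-sized.

How it is judged:
By the outcome, as a careful person would: the job done as asked, in the order asked, and still so for the second after the job is handed in, with the robot touching nothing.
It also fails if it takes over 45 s, if anything falls off the work surface, if the arm or the gripper's body presses on something with over 40 N, if the wrist force passes 120 N, or if a joint passes its speed limit or range.

## Working session

There is one attempt and no reset: what is moved stays moved. The work goes in short steps, Python scripts to look and compute and a tool call to move; the robot and the scene stay as the last step left them, time stands still between calls to the robot, and variables do not carry over. Pictures are saved under pics/ and viewed, at most 10 in all, crops included, and the job is handed in when it is done.

Besides the shell and the picture viewer there is one more tool, called after "Call:" as name(argument=value, ...), one argument or row to a line, values as JSON. play_rows: Moves the arm, as the interface text tells. Its arguments: {"type":"object","properties":{"moves":{"type":"string"},"squeeze":{"type":"number"}},"required":["moves"]}

```bash
mkdir -p pics; ls; cat > h.py <<'E'
import numpy as np,cv2
from workcell import observe,optics,env
from scipy.spatial.transform import Rotation as R
def K(m):
    f=240/np.tan(np.radians(m["vfov"])/2); return np.array([[f,0,m["cx"]],[0,f,m["cy"]],[0,0,1.]])
def camT(name,m,s=None):
    if "T" in m: return np.array(m["T"])
    s=s or observe(); T=np.eye(4); q=s["eef_rot"]; T[:3,:3]=R.from_quat([q[1],q[2],q[3],q[0]]).as_matrix(); T[:3,3]=s["tool_pos"]
    return T@np.array(m["hand_eye"])
def toz(px,z,m,T):
    u=cv2.undistortPoints(np.array(px,float).reshape(-1,1,2),K(m),np.array(m["dist"],float)).reshape(-1,2)
    d=np.c_[u[:,0],-u[:,1],-np.ones(len(u))]@T[:3,:3].T; o=T[:3,3]
    return o+d*((z-o[2])/d[:,2])[:,None]
def depthpts(px,dep,m,T):
    px=np.array(px); u=cv2.undistortPoints(px.astype(float).reshape(-1,1,2),K(m),np.array(m["dist"],float)).reshape(-1,2)
    d=dep[px[:,1],px[:,0]]; return (np.c_[u[:,0],-u[:,1],-np.ones(len(u))]*d[:,None])@T[:3,:3].T+T[:3,3]
E
python3 - <<'E'
from h import *
print(observe())
for n in("top","scene"):
    p,d=optics.capture(n); cv2.imwrite(f"pics/{n}1.png",p[:,:,::-1]); np.save(f"{n}1.npy",d)
    print(optics.camera_model(n))
E
```

```text
pics
{'t': 0.0, 'joint_positions': array([ 1.19360557e+00,  1.31170291e-01,  1.48929267e+00,  4.01371098e-06,
        1.52298080e+00, -8.53989257e-02]), 'dq': array([ 0.0004057 , -0.00099927, -0.00284435,  0.00031483,  0.00135772,
        0.00093104]), 'joint_torque': array([ 5.38456407e-04, -5.69392884e+01, -5.00563216e+01, -6.60617434e-05,
        1.46046866e-02, -2.02289641e-05]), 'tool_pos': array([0.1723749 , 0.57413273, 0.23023162]), 'eef_rot': array([-2.14122827e-04,  1.45378919e-01,  9.89375618e-01, -9.00445298e-04]), 'wrist_force': array([ 0.42377225, -0.09910335, -0.59169689]), 'wrist_torque': array([-0.00947307, -0.00905768,  0.00275377]), 'grasp_force': 0.0, 'opening': 0.0851507550556733}
{'vfov': 48.34769831735924, 'cx': 309.815138521607, 'cy': 238.13176865760087, 'dist': array([-0.11331289,  0.        ,  0.        ,  0.        ,  0.        ]), 'T': array([[ 0.01569824,  0.99864375, -0.04964097,  0.54753808],
       [-0.99980179,  0.0150697 , -0.01301059,  0.04135855],
       [-0.01224487,  0.04983537,  0.99868238,  0.87475334],
       [ 0.        ,  0.        ,  0.        ,  1.        ]])}
{'vfov': 56.206764254177244, 'cx': 315.593519376258, 'cy': 239.0143450815175, 'dist': array([-0.11603437,  0.        ,  0.        ,  0.        ,  0.        ]), 'T': array([[ 0.24343712, -0.81810628,  0.52099951,  0.94482034],
       [ 0.9697957 ,  0.19682513, -0.14406999, -0.04593926],
       [ 0.01531877,  0.54033507,  0.84131049,  0.61241715],
       [ 0.        ,  0.        ,  0.        ,  1.        ]])}
```

View pics/top1.png

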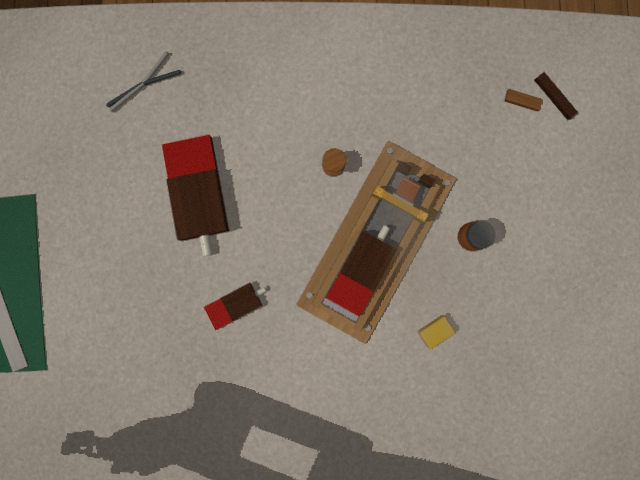

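View pics/scene1.png

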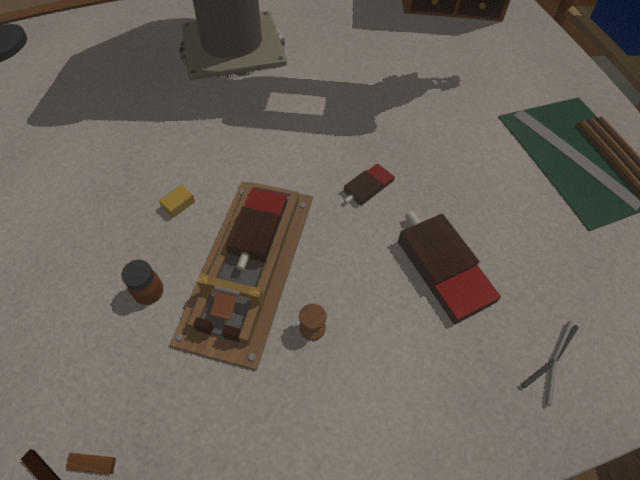

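The top view shows the middle-sized carriage in the jig: red step at about (350,295), brown body at (370,258), brass lip at (400,203), stops at about (418,175). The spool is at (334,162), the jar at (476,235) and the wax at (437,332). In the scene view the step is at (266,201) and the lip at (229,288).

```bash
cat > meas.py <<'E'
from h import *
for n,box_r,box_b in(("top",(315,255,400,325),(370,180,432,225)),("scene",(235,180,300,220),(190,270,270,305))):
    p=cv2.imread(f"pics/{n}1.png"); m=optics.camera_model(n); T=camT(n,m); d=np.load(f"{n}1.npy")
    hsv=cv2.cvtColor(p,cv2.COLOR_BGR2HSV)
    red=cv2.inRange(hsv,(0,190,90),(6,255,255))|cv2.inRange(hsv,(174,190,90),(180,255,255))
    br=cv2.inRange(hsv,(17,140,110),(30,255,255))
    for nm,mask,b,z in(("red",red,box_r,.040),("brass",br,box_b,.055)):
        k=np.zeros_like(mask); k[b[1]:b[3],b[0]:b[2]]=mask[b[1]:b[3],b[0]:b[2]]
        c=max(cv2.findContours(k,0,2)[0],key=cv2.contourArea)
        P=toz(c.reshape(-1,2),z,m,T)
        r=cv2.minAreaRect((P[:,:2]*1000).astype(np.float32))
        k2=np.zeros_like(k); cv2.drawContours(k2,[c],-1,255,-1); k2=cv2.erode(k2,np.ones((3,3)))
        ys,xs=np.nonzero(k2); D=depthpts(np.c_[xs,ys],d,m,T)
        print(n,nm,np.round(r[0],1),np.round(r[1],1),round(r[2],1),"depth med",np.round(np.median(D,0),4),len(xs))
E
python3 meas.py
```

```text
top red [502.7 -10.6] [59.6 44. ] 61.8 depth med [ 0.5028 -0.0104  0.0396] 905
top brass [644.4 -86.2] [92.1 14.7] 61.4 depth med [ 0.6491 -0.0754  0.0545] 231Traceback (most recent call last):
  File "meas.py", line 9, in <module>
    c=max(cv2.findContours(k,0,2)[0],key=cv2.contourArea)
ValueError: max() iterable argument is empty
```

```bash
cat >> h.py <<'E'
def go(x,y,z,yaw=61.6):
    s=observe(); q=s["eef_rot"]; R0=R.from_quat([q[1],q[2],q[3],q[0]]); a=np.radians(yaw)
    Y=np.array([np.cos(a),np.sin(a),0]); Z=np.array([0,0,-1.]); Rt=R.from_matrix(np.c_[np.cross(Y,Z),Y,Z])
    print("shift",np.round(R0.inv().apply(np.array([x,y,z])-s["tool_pos"]),4),"rot",np.round((R0.inv()*Rt).as_rotvec(),4),"at",np.round(s["tool_pos"],4),"F",np.round(s["wrist_force"],1),"t",s["t"],"q",np.round(s["joint_positions"],2))
E
python3 -c "
from h import *
go(.46,.01,.20)"
```

```text
shift [-0.4377 -0.4575  0.0311] rot [-0.0017  0.      0.2039] at [0.1724 0.5742 0.2304] F [-0.5  0.2 -0.3] t 0.1 q [ 1.19  0.13  1.49 -0.    1.52 -0.09]
```

Call:
play_rows(
  moves="-0.438 -0.458 0.03 0 0 0.204 1;-0.438 -0.458 0.03 0 0 0.204 1;-0.438 -0.458 0.03 0 0 0.204 1;-0.438 -0.458 0.03 0 0 0.204 1;-0.438 -0.458 0.03 0 0 0.204 1;-0.438 -0.458 0.03 0 0 0.204 1;-0.438 -0.458 0.03 0 0 0.204 1;-0.438 -0.458 0.03 0 0 0.204 1;-0.438 -0.458 0.03 0 0 0.204 1;-0.438 -0.458 0.03 0 0 0.204 1;-0.438 -0.458 0.03 0 0 0.204 1;-0.438 -0.458 0.03 0 0 0.204 1",
)

```text
t: 1.3
tool_pos: [0.4451, 0.0386, 0.2027]
eef_rot: [0.0, 0.245, 0.969, 0.0]
wrist_force: [0.8, 0.1, -0.2]
opening: -0.0
grasp_force: 0.0
```

Call:
play_rows(
  moves="0 0 0 0 0 0 1",
)

```text
t: 1.4
tool_pos: [0.446, 0.0354, 0.2023]
eef_rot: [0.0, 0.249, 0.969, -0.001]
wrist_force: [-1.1, 0.7, -0.4]
opening: 0.0002
grasp_force: 0.0
```

```bash
python3 -c "
from h import *
go(.46,.01,.20)
go(.5071,-.013,.10)"
```

```text
shift [-0.0245 -0.0155  0.0023] rot [-0.0019  0.0006 -0.0066] at [0.446  0.0354 0.2023] F [-1.1  0.7 -0.4] t 1.4 q [-0.03 -0.28  1.93 -0.    1.49 -1.1 ]
shift [-0.0768 -0.0128  0.1024] rot [-0.0019  0.0006 -0.0066] at [0.446  0.0354 0.2023] F [-1.1  0.7 -0.4] t 1.4 q [-0.03 -0.28  1.93 -0.    1.49 -1.1 ]
```

```bash
python3 - <<'E'
from h import *
import pickle
s=observe(); p,d=optics.capture("wrist"); cv2.imwrite("pics/w1.png",p[:,:,::-1]); m=optics.camera_model("wrist")
pickle.dump((s,d,m),open("w1.pkl","wb"))
T=camT("wrist",m,s)
hsv=cv2.cvtColor(p[:,:,::-1].copy(),cv2.COLOR_BGR2HSV)
red=cv2.inRange(hsv,(0,190,60),(6,255,255))|cv2.inRange(hsv,(174,190,60),(180,255,255))
for c in cv2.findContours(red,0,2)[0]:
    if cv2.contourArea(c)>300:
        P=toz(c.reshape(-1,2),.04,m,T); r=cv2.minAreaRect((P[:,:2]*1000).astype(np.float32)); print(c.reshape(-1,2).mean(0),np.round(r[0],1),np.round(r[1],1),r[2])
E
```

```text
[302.33944954 300.88990826] [500.9  -8.3] [59.2 45.6] 61.93836975097656
[527.36363636 149.80213904] [464.4 193.1] [21.9 26.8] 27.826820373535156
```

View pics/w1.png

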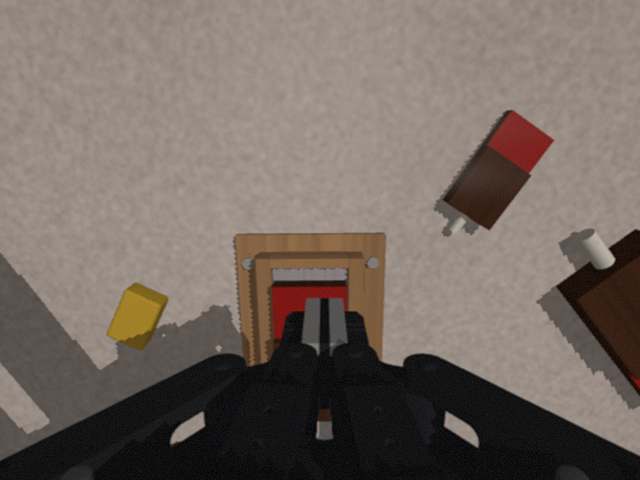

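The wrist view confirms it: the red step is at about (310,300), between the rails of the jig and below the shut fingers. It lies within 2–3 mm of the top-camera fix. I'll descend to just above the step.

Call:
play_rows(
  moves="-0.04 -0.01 0.03 0 0 -0.006 1;-0.077 -0.0125 0.07 0 0 -0.006 1;-0.077 -0.0125 0.11 0 0 -0.006 1;-0.077 -0.0125 0.142 0 0 -0.006 1;-0.077 -0.0125 0.142 0 0 -0.006 1;-0.077 -0.0125 0.142 0 0 -0.006 1",
)

```text
t: 2.05
tool_pos: [0.5058, -0.0059, 0.061]
eef_rot: [-0.001, 0.242, 0.97, -0.0]
wrist_force: [0.1, -0.0, 0.8]
opening: -0.0004
grasp_force: 0.0
```

```bash
python3 -c "
from h import *
go(.5073,-.0123,.04)"
```

```text
shift [-0.0044 -0.0049  0.021 ] rot [-0.0005 -0.0017  0.0071] at [ 0.5058 -0.0059  0.061 ] F [ 0.1 -0.   0.8] t 2.05 q [-0.11  0.03  1.92  0.    1.2  -1.2 ]
```

Call:
play_rows(
  moves="-0.0045 -0.005 0.008 0 0 0.004 1;-0.0045 -0.005 0.014 0 0 0.004 1;-0.0045 -0.005 0.014 0 0 0.004 1",
)

```text
t: 2.35
tool_pos: [0.5084, -0.0136, 0.0473]
eef_rot: [0.0, 0.245, 0.97, 0.0]
wrist_force: [-0.6, -0.0, -0.3]
opening: -0.0004
grasp_force: 0.0
```

```bash
python3 -c "
from h import *
go(.5073,-.0123,.04)"
```

```text
shift [0.0016 0.0006 0.0073] rot [0.0004 0.0008 0.0017] at [ 0.5084 -0.0136  0.0473] F [-0.6 -0.  -0.3] t 2.35 q [-0.13  0.06  1.92  0.    1.17 -1.2 ]
```

Now I'm in place, so I'll press in small steps.

Call:
play_rows(
  moves="0 0 0.004 0 0 0 1;0 0 0.008 0 0 0 1;0 0 0.010 0 0 0 1;0 0 0.012 0 0 0 1;0 0 0.012 0 0 0 1",
)

```text
t: 2.85
tool_pos: [0.5086, -0.0135, 0.0355]
eef_rot: [0.0, 0.244, 0.97, 0.0]
wrist_force: [-2.4, 0.9, 7.6]
opening: 0.0003
grasp_force: 4.1
```

Call:
play_rows(
  moves="0 0 0.002 0 0 0 1;0 0 0.004 0 0 0 1;0 0 0.005 0 0 0 1;0 0 0.005 0 0 0 1",
)

```text
t: 3.25
tool_pos: [0.5097, -0.0136, 0.0319]
eef_rot: [0.001, 0.244, 0.97, 0.0]
wrist_force: [-2.6, 1.0, 13.6]
opening: -0.0002
grasp_force: 7.2
```

Call:
play_rows(
  moves="0 0 0.001 0 0 0 1;0 0 0.002 0 0 0 1;0 0 0.002 0 0 0 1",
)

```text
t: 3.55
tool_pos: [0.5112, -0.0138, 0.0317]
eef_rot: [0.003, 0.244, 0.97, 0.0]
wrist_force: [-6.4, 0.5, 26.0]
opening: -0.0002
grasp_force: 12.9
```

Call:
play_rows(
  moves="-0.003 0 0 0 0 0 1;-0.006 0 0 0 0 0 1;-0.01 0 0 0 0 0 1;-0.014 0 0 0 0 0 1;-0.018 0 0 0 0 0 1;-0.02 0 0 0 0 0 1",
)

```text
t: 4.15
tool_pos: [0.5291, -0.0231, 0.0318]
eef_rot: [0.003, 0.244, 0.97, 0.001]
wrist_force: [-5.7, 2.8, 25.5]
opening: 0.0002
grasp_force: 13.0
```

```bash
cat > look.py <<'E'
import sys
from h import *
k=sys.argv[1]; s=observe()
e=np.array([np.cos(np.radians(28.3)),-np.sin(np.radians(28.3))]); n=np.array([-e[1],e[0]])
r=np.array(s["tool_pos"][:2])-np.array([.6444,-.0862])
print("tcp jig x,y mm",69+1000*r@e,1000*r@n,"F",np.round(s["wrist_force"],1))
p,d=optics.capture("top"); cv2.imwrite("pics/full.png",p[:,:,::-1])
p=p[130:350,290:470]; cv2.imwrite(f"pics/{k}.png",cv2.resize(p[:,:,::-1],None,fx=2.7,fy=2.7,interpolation=2))
E
python3 look.py a
```

```text
tcp jig x,y mm -62.43394617915686 0.8915428834340328 F [-5.7  2.8 25.5]
```

View pics/a.png

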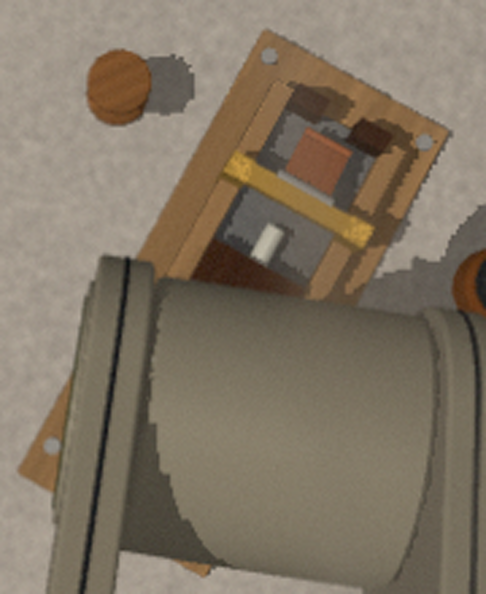

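The ferrule tip, at about (275,235) in the crop, now sits just short of the lip and square to it. The carriage is following the fingers, so I'll keep going.

Call:
play_rows(
  moves="-0.003 0 0 0 0 0 1;-0.006 0 0 0 0 0 1;-0.01 0 0 0 0 0 1;-0.014 0 0 0 0 0 1;-0.018 0 0 0 0 0 1;-0.022 0 0 0 0 0 1;-0.026 0 0 0 0 0 1;-0.03 0 0 0 0 0 1;-0.033 0 0 0 0 0 1;-0.035 0 0 0 0 0 1",
)

```text
t: 5.2
tool_pos: [0.5598, -0.0397, 0.0319]
eef_rot: [0.003, 0.244, 0.97, 0.001]
wrist_force: [-4.5, 3.0, 24.6]
opening: -0.0001
grasp_force: 12.4
```

```bash
python3 look.py b
```

```text
tcp jig x,y mm -27.509820255259186 0.8233977689028192 F [-4.5  3.  24.6]
```

View pics/b.png

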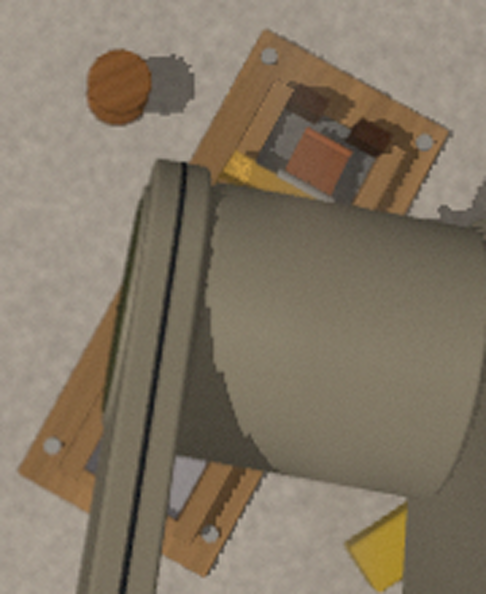

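The arm now hides the carriage from the top camera. The height (31.9 mm) and the forces say it is still pressed fully down and sliding. Next it goes under the lip and the leaf.

Call:
play_rows(
  moves="-0.003 0 0.0005 0 0 0 1;-0.006 0 0.0005 0 0 0 1;-0.009 0 0.0005 0 0 0 1;-0.012 0 0.0005 0 0 0 1;-0.015 0 0.0005 0 0 0 1;-0.018 0 0.0005 0 0 0 1;-0.021 0 0.0005 0 0 0 1;-0.024 0 0.0005 0 0 0 1;-0.027 0 0.0005 0 0 0 1;-0.03 0 0.0005 0 0 0 1",
)

```text
t: 6.25
tool_pos: [0.5864, -0.054, 0.0319]
eef_rot: [0.003, 0.244, 0.97, 0.001]
wrist_force: [-5.8, 3.2, 25.7]
opening: 0.0002
grasp_force: 13.1
```

```bash
python3 - <<'E'
exec(open('look.py').read().split("p,d=")[0].replace("k=sys.argv[1];",""))
p,d=optics.capture("scene"); cv2.imwrite("pics/c.png",cv2.resize(p[130:390,140:370,::-1],None,fx=2.2,fy=2.2,interpolation=2))
E
```

```text
Traceback (most recent call last):
IndentationError: unexpected indent
```

```bash
cat > look2.py <<'E'
import sys
from h import *
s=observe()
e=np.array([np.cos(np.radians(28.3)),-np.sin(np.radians(28.3))]); n=np.array([-e[1],e[0]])
r=np.array(s["tool_pos"][:2])-np.array([.6444,-.0862])
print("tcp jig x,y mm",69+1000*r@e,1000*r@n,"F",np.round(s["wrist_force"],1))
p,d=optics.capture("scene"); cv2.imwrite(f"pics/{sys.argv[1]}.png",cv2.resize(p[130:390,140:370,::-1],None,fx=2.2,fy=2.2,interpolation=2))
E
python3 look2.py c
```

```text
tcp jig x,y mm 2.627728871316279 0.8847513743902268 F [-5.8  3.2 25.7]
```

View pics/c.png

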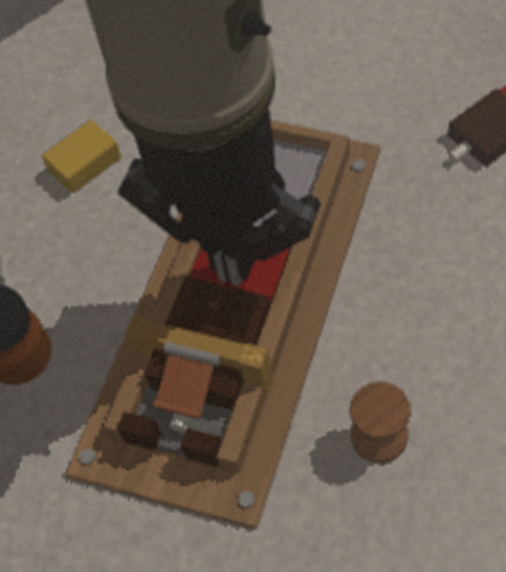

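The nose is past the lip and the ferrule tip, at (178,424), is centred between the stops with the leaf lifted. About 30 mm is left.

Call:
play_rows(
  moves="-0.003 0 0 0 0 0 1;-0.006 0 0 0 0 0 1;-0.009 0 0 0 0 0 1;-0.012 0 0 0 0 0 1;-0.015 0 0 0 0 0 1;-0.018 0 0 0 0 0 1;-0.021 0 0 0 0 0 1;-0.023 0 0 0 0 0 1;-0.025 0 0 0 0 0 1;-0.025 0 0 0 0 0 1",
)

```text
t: 7.3
tool_pos: [0.6086, -0.066, 0.032]
eef_rot: [0.004, 0.244, 0.97, 0.0]
wrist_force: [-3.6, 2.9, 24.8]
opening: 0.0001
grasp_force: 12.5
```

Call:
play_rows(
  moves="-0.001 0 0 0 0 0 1;-0.002 0 0 0 0 0 1;-0.003 0 0 0 0 0 1;-0.004 0 0 0 0 0 1",
)

```text
t: 7.7
tool_pos: [0.6108, -0.0672, 0.0319]
eef_rot: [0.002, 0.244, 0.97, 0.001]
wrist_force: [-7.1, 3.8, 27.8]
opening: -0.0001
grasp_force: 14.1
```

```bash
python3 look2.py d
```

```text
tcp jig x,y mm 30.35520195824172 0.82624279537941 F [-7.1  3.8 27.8]
```

View pics/d.png

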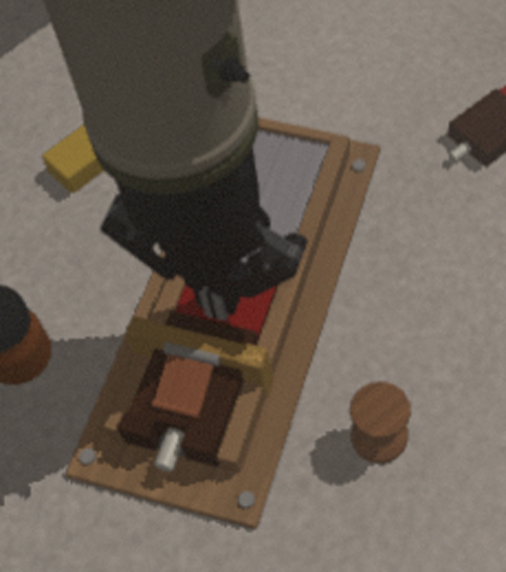

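The nose is at or near the stops and the ferrule is through them, at (168,450). I'll push on to make sure it is seated.

Call:
play_rows(
  moves="-0.001 0 0 0 0 0 1;-0.002 0 0 0 0 0 1;-0.003 0 0 0 0 0 1;-0.004 0 0 0 0 0 1",
)

```text
t: 8.15
tool_pos: [0.6144, -0.0691, 0.0319]
eef_rot: [0.002, 0.244, 0.97, 0.001]
wrist_force: [-14.3, 7.4, 34.4]
opening: 0.0002
grasp_force: 19.0
```

Call:
play_rows(
  moves="-0.001 0 0 0 0 0 1;-0.002 0 0 0 0 0 1;-0.003 0 0 0 0 0 1;-0.003 0 0 0 0 0 1",
)

```text
t: 8.55
tool_pos: [0.6146, -0.0691, 0.0319]
eef_rot: [-0.001, 0.244, 0.97, 0.001]
wrist_force: [-23.2, 11.3, 41.8]
opening: 0.0
grasp_force: 28.0
```

```bash
cat > seat.py <<'E'
from h import *
# carriage position: scene view, red mask front/rear edge and plate depth
p,d=optics.capture("scene"); m=optics.camera_model("scene"); T=camT("scene",m)
e=np.array([np.cos(np.radians(28.3)),-np.sin(np.radians(28.3))]); n=np.array([-e[1],e[0]])
ys,xs=np.mgrid[150:360,180:320]; px=np.c_[xs.ravel(),ys.ravel()]; P=depthpts(px,d,m,T)
r=P[:,:2]-[.6444,-.0862]; J=np.c_[69+1000*r@e,1000*r@n,1000*P[:,2]]
hsv=cv2.cvtColor(p[:,:,::-1].copy(),cv2.COLOR_BGR2HSV)[px[:,1],px[:,0]]
red=(hsv[:,1]>190)&((hsv[:,0]<7)|(hsv[:,0]>173))&(abs(J[:,1])<35)&(hsv[:,2]>60)
print("red x",np.percentile(J[red,0],[1,5,50,95,99]).round(1),"z",np.median(J[red,2]).round(1),red.sum())
for a,b in((-120,-90),(-90,-60),(-60,-30),(-30,-6)):
    k=(J[:,0]>a)&(J[:,0]<b)&(abs(J[:,1])<25)&(J[:,2]<35)
    print("plate",a,b,k.sum(),np.percentile(J[k,2],[10,50,90]).round(1) if k.sum() else "")
E
python3 seat.py
```

```text
red x [19.7 22.5 33.8 38.6 38.9] z 32.3 14
plate -120 -90 426 [22.2 23.4 24.6]
plate -90 -60 351 [22.1 23.4 24.6]
plate -60 -30 179 [22.5 23.6 24.8]
plate -30 -6 4 [23.3 24.1 24.8]
```

It has stopped hard: 26 N of push, TCP at jig x 34.6 mm (34 predicted), and the plate reads about 24 mm high, so it is up. I'll lift straight off.

Call:
play_rows(
  moves="0.002 0 -0.005 0 0 0 1;0.003 0 -0.015 0 0 0 1;0.003 0 -0.03 0 0 0 1;0.003 0 -0.06 0 0 0 1;0.003 0 -0.1 0 0 0 1;0.03 0 -0.15 0 0 0 1;0.08 0 -0.18 0 0 0 1;0.13 0 -0.2 0 0 0 1;0.18 0 -0.2 0 0 0 1;0.22 0 -0.2 0 0 0 1;0.22 0 -0.2 0 0 0 1;0.22 0 -0.2 0 0 0 1",
)

```text
t: 9.8
tool_pos: [0.4206, 0.0339, 0.2286]
eef_rot: [0.001, 0.244, 0.97, 0.0]
wrist_force: [1.2, -0.5, -0.2]
opening: -0.0
grasp_force: 0.0
```

```bash
python3 seat.py; python3 look2.py e; python3 look.py f
```

```text
red x [ 6.6  8.1 20.5 38.5 39.7] z 31.9 18
plate -120 -90 446 [22.2 23.4 24.8]
plate -90 -60 468 [22.2 23.5 24.7]
plate -60 -30 490 [22.1 23.5 24.8]
plate -30 -6 423 [22.4 23.8 25.2]
tcp jig x,y mm -183.90752219337557 -0.3917387706004108 F [ 0.9 -0.2 -0.2]
tcp jig x,y mm -183.4100437188228 -0.47555505225225664 F [ 1.3 -0.8  0. ]
```

View pics/e.png

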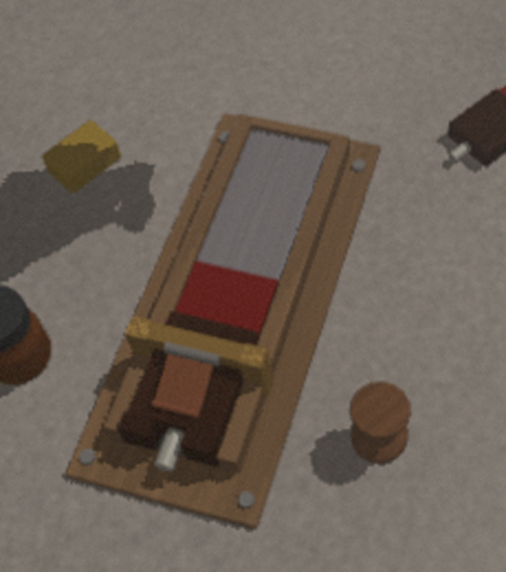

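The carriage is home: the nose is on the stops, the ferrule is through at (168,450), the step is at 32 mm and the plate is up along its whole length. The spool, jar and wax block look untouched, and the robot is clear.

```bash
python3 -c "
from workcell import env
print(env.close_job())"
```

```text
the job is handed in; nothing more can be done
None
```

The carriage is pressed and slid home against both end stops, the sprung plate is up again behind it, the spool, jar and wax block look unmoved, and the job is handed in with the robot clear.

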